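Lock the bayonet filler cap on a hydraulic power pack

TASK

Close the oil filler of the hydraulic power pack: take the winged filler cap from the drip tray, set it in the neck with its two lugs in the slots, press it down against the sprung collar and twist it clockwise to the stop, then let go so that it springs up into its catches and stays locked and level. Feel for the slots and the stop without forcing anything, and leave the glass sample bottle in the tray standing.

Things in the scene. Friction and masses are not known exactly. Their poses are not given: they have to be found in the camera images.
- cap: Black bayonet filler cap, 50 mm tall, 60-130 g, nose down in the tray. Origin: centre of the nose's underside, z up. Nose 28 mm across (22 at the tip, 3 mm bevel); two steel lugs at +x and -x, 8 mm wide, 5 to 9 mm above the origin, reaching 20.5 mm from the axis; flange 62 mm across, 17.5 to 25.5 mm up. A half turn about z changes nothing.
- bar (a point): Centre of the cap's yellow grip bar, 37.5 mm above the cap's origin; the bar runs along the cap's x, over the lugs: 52 mm long, 14 wide, from the flange's top to 50 mm above the origin. The place to grip from above.
- pack: Blue hydraulic power pack, fixed. Origin: under its tank's centre, on the bench; z up. Tank 200 (x) by 260 (y) mm, lid top at 162 mm; valves, gauge, motor to -y, up to 222 mm high. The filler neck on the lid: tube 50 mm across, yellow lip with 30 mm bore and two opposite slots 9.8 mm wide. The slots point along the pack's x only to within 0.5 rad either way: see or feel where.
- filler (a point): Nominal centre of the neck's rim (top of the lip), 192 mm above the bench, at y +50 mm of the pack; axes as the pack's. The neck may sit up to 2.5 mm off it along the pack's y (slotted bolt holes). Cap origin relative to it: -5 mm lugs lying on the lip; -9.5 in the slots, resting on the collar; -16 lugs just clear below the ridges; -17.5 flange on the rim; -13 locked.
- seal (a point): Nominal centre of the top of the black sprung collar round the neck, when free: 62 mm across, 8 mm above the rim. It pushes the cap's flange back with 3 N at first touch, 9 N when the flange is down on the rim. Contact on neck and collar added up is about 16 N in a good press and twist; over 45 N is forcing it.
- home (a point): Nominal place of the cap's origin when locked, 13 mm below the rim. Press, then twist clockwise seen from above, 45 deg (0.79 rad) from slot to stop: about 0.1 N m of friction, climbing 0.2 N m within 2 deg at the stop. Let up there, it rises into its catches; earlier, it stays under the ridge or springs back. In the slots it may be let go and gripped anew.
- tray: Aluminium drip tray, fixed, 320 (x) by 240 (y) mm, 3 mm floor, walls 18 mm high; origin under its centre. The cap, the sample bottle, an old sealing ring and two small fittings (under 19 mm tall) stand in it.
- sample: Amber glass sample bottle with a white cap, 36 mm across, 72 mm tall, standing in the tray 10 to 23 cm from the filler cap; origin: centre of its base. To be left standing.
Mind the look-alikes: they are no part of the job. Several things look just like the sample: the one meant starts farthest from the robot's base.

How it is judged:
On the way:
1. the cap is pressed down into the neck, its lugs below the lip (z of cap in the frame of filler below -0.0145 m and horizontal distance between cap and filler below 0.006 m).
At the end, for the whole second after the job is handed in: The cap is locked in its catches: its origin 11.7 to 14.5 mm below the filler point and within 6 mm of it sideways, tilted under 0.06 rad, at rest (under 0.01 m/s); the sample bottle stands (tilt under 0.3 rad) (z of cap in the frame of filler between -0.0145 and -0.0117 m and horizontal distance between cap and filler below 0.006 m and angle between cap's own z axis and vertical below 0.06 rad and linear speed of cap below 0.01 m/s and angle between sample's own z axis and vertical below 0.3 rad); the robot touches nothing.
It fails at once if the cap is forced: more than 45 N between the cap and the power pack (neck and collar included) (contact force between cap and pack above 45 N).
It fails at once if the glass sample bottle is knocked over (angle between sample's own z axis and vertical above 0.5 rad).
It also fails if it takes over 72 s, if anything falls off the work surface, if the arm or the gripper's body presses on something with over 40 N, if the wrist force passes 120 N, or if a joint passes its speed limit or range.

ROBOT

A 7-joint arm with a two-finger parallel gripper is mounted at the origin on the work surface. World frame = base frame: x ahead of the robot, y to its left, z up, the work surface at z = 0. Lengths are in m, angles in rad, forces in N, time in s.
With the tool pointing down it reaches from about 0.4 to 0.9 m from the base axis. Payload 5.5 kg.
Tool frame: the origin (TCP) lies at the very end of the fingers, on their centre line; the grasp point (between the pads) lies 19 mm behind it; z points along the fingers, y is the line along which they close (so a half turn about z gives the same grasp; the last joint's range is limited). The gripper opens to 92 mm and grips with 3 to 60 N. Pads are 19 mm wide; open, the fingers measure 130 mm over their backs; the gripper's body (75 mm by 190 mm) begins 47 mm behind the grasp point.
Start: joints at [1.458, 0.501, -0.427, 1.55, 0.221, 1.138, -0.21], TCP at [0.239, -0.605, 0.227] pointing down, gripper open.
Joint ranges: [-2.88, 2.88], [-0.31, 2.03], [-1.54, 1.56], [0.2, 2.42], [-1.41, 4.55], [0.19, 2.02], [-2.57, 2.57]. Speed limits (rad/s): [2.57, 2.57, 3.14, 3.14, 3.14, 3.14, 3.14].

INTERFACE

Orientations are given as a unit quaternion [w, x, y, z].
In Python, from station import manip gives the robot as it stands.
- The arm moves only by the tool play_rows, never from a script. Its argument "increments" is text: rows parted by semicolons, each of 5 numbers parted by spaces: the finger opening in mm, from 0 to 91.8, then the shift along the tool's x, y, z in mm, then the turn about the tool's z in rad. A call has 1 to 8 rows; each row shifts and turns the commanded pose from where the row before left it, along the tool's axes as they then stand; what a row does not reach is not made up. A row lasts 1/12 s, in which the tool goes at most 41.7 mm and 7.16 degrees, less where a joint would pass 70% of its speed; a pose out of reach is approached as far as the arm can. A call is refused whole if a number of a shift passes 41.7 or a number of a turn 0.125, either way. A call with a gripper value outside its range is refused whole. The fingers move at their own pace and stop on an object; "grip_force" is the grip in N (left out, the last holds). Time passes only in rows, so rows that do not move let the fingers close. It gives the time, the measured TCP pose, the force, the opening and the grip force at its end, in the units of the state.
- manip.state(): the state, without advancing time (a new reading comes with each control period).
- manip.read_camera(name): name is "scene" or "top" or "wrist"; returns a dict with "frame" (384x512x3 uint8, red, green, blue), "mtx" (3x3 intrinsics, pixels), "R" (3x3) and "t" (3): a world point X has camera coordinates R X + t; the wrist camera has in their place "tool_from_camera" (4x4, takes a point from camera to tool coordinates, whose origin is the TCP and whose axes are the flange's). Camera axes: x right, y down, z forward; pixel columns grow to the right and rows downward; lengths in m; the calibration is good to about 2 mm. The wrist camera is an equidistant fisheye: a pixel r from the principal point sees the ray r / f radians off the axis. A picture is of the moment at which its call begins: read the wrist's pose just before it. There is no depth.
- manip.close_job(): hands the job in; it is judged then, once.
Trained networks look in a picture, given as the dict that the camera call returned (one of the last four; its "shot" number tells which), for a name from the list of things; names that differ only in an ending like _2 or _b are one class to them, and where a whole thing is asked for, a point or a joint stands for the part that bears it (a point fixed in the world has none). Each returns a list of dicts, best first, with "conf" (0 to 1); they miss things now and then, are a little off and sometimes report something else, mostly with a low value. They report only what shows in the picture. A call takes as long as a camera call. They do not tell look-alikes from the thing itself.
- manip.silhouettes(target, picture): "pixels" (384x512 bool, what is visible of it) and "at" ([column, row] in pixels, amid what is visible of it).
The state is a dict: "clock": time; "q": joint angles; "joint_vel": joint speeds; "tau": joint torques, N m; "tool_pos": TCP position; "orientation": TCP orientation; "wrist_force": force on the tool from outside, world axes, zero at the start; "ft_torque": the same for the moment, N m; "opening": finger opening in m; "grip_force": force on a finger pad.
Only numpy, scipy, OpenCV 4.12 (cv2) and the standard library are available. Lean on these libraries where they do the work, as an engineer would, in place of code of your own. Each camera call takes 0.05 s, during which the arm holds its last target. There are 200 camera calls.

## Working session

There is one attempt and no reset: what is moved stays moved. The work goes in short steps, Python scripts to look and compute and a tool call to move; the robot and the scene stay as the last step left them, time stands still between calls to the robot, and variables do not carry over. Pictures are saved under pics/ and viewed, at most 10 in all, crops included, and the job is handed in when it is done.

Besides the shell and the picture viewer there is one more tool, called after "Call:" as name(argument=value, ...) on one line, values as JSON. play_rows: Moves the arm, as the interface text tells. Its arguments: {"type":"object","properties":{"increments":{"type":"string"},"grip_force":{"type":"number"}},"required":["increments"]}

```bash
ls; mkdir -p pics
python3 - <<'E'
from station import manip
import cv2,numpy as np
s=manip.state();print({k:np.round(v,3).tolist() for k,v in s.items()})
for n in("scene","top"):
    p=manip.read_camera(n);cv2.imwrite(f"pics/{n}0.png",p["frame"][...,::-1])
    print(n,np.round(p["mtx"],1).tolist(),np.round(p["R"],3).tolist(),np.round(p["t"],3).tolist())
    for t in("cap","bar","pack","filler","tray","sample"):
        try:
            for d in manip.silhouettes(t,p):
                m=d["pixels"];ys,xs=np.where(m);print(t,round(d["conf"],2),np.round(d["at"],1),m.sum(),xs.min(),xs.max(),ys.min(),ys.max())
        except Exception as e:print(t,e)
E
```

```text
pics
{'clock': 0.0, 'q': [1.458, 0.502, -0.427, 1.551, 0.221, 1.138, -0.21], 'joint_vel': [-0.001, -0.0, 0.001, -0.001, 0.001, 0.0, 0.0], 'tau': [0.0, -56.661, -5.816, -27.911, -0.069, 0.031, 0.0], 'tool_pos': [0.238, -0.604, 0.226], 'orientation': [-0.001, 0.982, 0.187, -0.0], 'wrist_force': [0.735, 0.112, 0.211], 'ft_torque': [0.023, -0.01, -0.007], 'grip_force': 0.0, 'opening': 0.092}
scene [[464.4, 0.0, 261.0], [0.0, 464.4, 195.9], [0.0, 0.0, 1.0]] [[0.082, 0.996, -0.015], [0.761, -0.073, -0.645], [-0.644, 0.041, -0.764]] [-0.162, -0.324, 1.452]
cap 0.6 [338.4 195.6] 453 327 352 186 207
bar 0.84 [339.8 193.7] 415 328 351 187 207
pack 0.82 [113.  238.6] 22155 0 211 181 304
pack 0.63 [330.9 219.5] 9894 282 394 163 272
filler 0.86 [114.2 239.9] 22179 0 210 181 304
tray 0.88 [330.6 219.1] 9852 282 394 163 272
sample 0.86 [353.4 248.4] 425 343 361 233 262
sample 0.6 [248.6 185.3] 318 243 257 173 198
sample 0.55 [245.9 214.3] 367 241 256 200 227
top [[402.3, 0.0, 252.7], [0.0, 402.3, 186.2], [0.0, 0.0, 1.0]] [[-0.021, -1.0, 0.007], [-0.997, 0.02, -0.068], [0.068, -0.008, -0.998]] [0.109, 0.537, 1.137]
cap 0.86 [174.6 207. ] 354 166 187 198 218
bar 0.64 [177.3 206.6] 381 166 187 197 219
pack 0.98 [370.8 156.1] 14465 287 500 105 197
filler 0.78 [375.8 158.1] 14260 287 499 104 197
tray 0.65 [188.1 192.8] 8474 140 230 138 252
tray 0.44 [175.6 204.2] 372 166 186 197 218
sample 0.71 [255.4 191.9] 118 250 262 186 198
sample 0.54 [176.8 152.6] 157 170 183 146 159
```

Run:
```python
import cv2,numpy as np
a=cv2.imread("pics/scene0.png")[155:310,0:420];b=cv2.imread("pics/top0.png")[95:260,130:510]
a=cv2.resize(a,(800,295),interpolation=cv2.INTER_CUBIC);b=cv2.resize(b,(700,304),interpolation=cv2.INTER_CUBIC)
b=cv2.copyMakeBorder(b,0,0,0,100,cv2.BORDER_CONSTANT)
cv2.imwrite("pics/c1.png",np.vstack([a,b]))
```

```text
(no output)
```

View pics/c1.png

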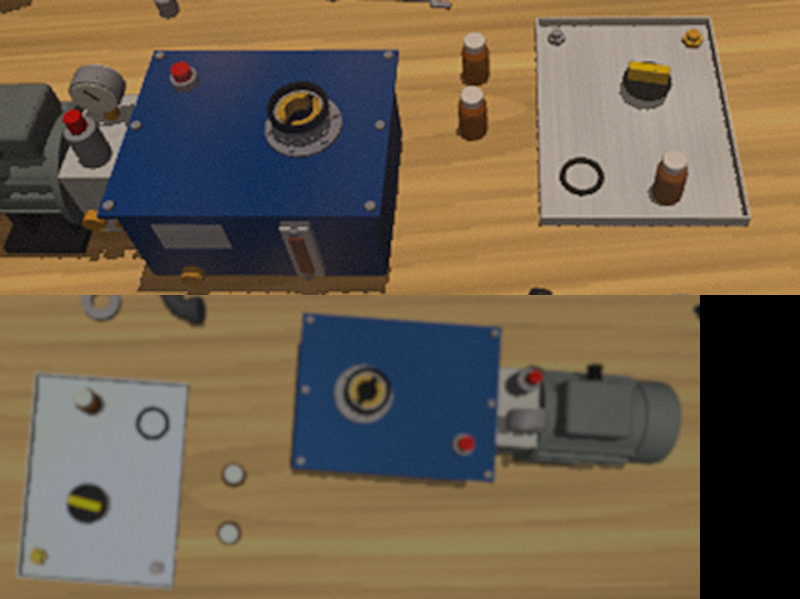

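Cap candidates: cap with yellow bar at top px (177,207)/scene (340,194); the black ring at top (213,165) is the old seal, and the neck's yellow lip at top (328,147) isn't the cap. Bottles: the sample is the one in the tray at top (177,153), farthest in x; look-alikes stand outside it at (257,192) and (254,224).

```bash
cat > h.py <<'E'
import cv2,numpy as np
from station import manip
from scipy.spatial.transform import Rotation as Ro
def onplane(p,uv,z):
    d=p["R"].T@np.linalg.inv(p["mtx"])@np.array([uv[0],uv[1],1.]);c=-p["R"].T@p["t"]
    return c+d*(z-c[2])/d[2]
def pix(p,X):
    c=p["R"]@np.array(X)+p["t"];u=p["mtx"]@c;return u[:2]/u[2]
def yellow(f):
    h=cv2.cvtColor(f,cv2.COLOR_RGB2HSV);return (h[...,0]>18)&(h[...,0]<34)&(h[...,1]>150)&(h[...,2]>70)
def wpose():
    s=manip.state();q=s["orientation"];return Ro.from_quat([q[1],q[2],q[3],q[0]]).as_matrix(),np.array(s["tool_pos"])
def wplane(p,pose,uv,z):
    "wrist pixels Nx2 -> world on plane z"
    Rm,t=pose;K=p["mtx"];T=np.array(p["tool_from_camera"])
    a=(np.atleast_2d(uv)-K[:2,2])/[K[0,0],K[1,1]];r=np.linalg.norm(a,axis=1)+1e-9
    d=np.c_[a*(np.sin(r)/r)[:,None],np.cos(r)]@T[:3,:3].T@Rm.T;c=Rm@T[:3,3]+t
    return c+d*((z-c[2])/d[:,2])[:,None]
E
python3 - <<'E'
from h import *
for n in("top","scene"):
    p=manip.read_camera(n);y=yellow(p["frame"])
    k,l,st,ce=cv2.connectedComponentsWithStats(y.astype(np.uint8))
    for i in range(1,k):
        if st[i,4]>25:
            m=np.argwhere(l==i)[:,::-1]
            W=np.array([onplane(p,u,.053) for u in m])[:,:2];W2=onplane(p,ce[i],.192)
            w,v=np.linalg.eigh(np.cov(W.T));print(n,st[i],ce[i].round(1),"z.053",W.mean(0).round(4),"ax",np.arctan2(v[1,1],v[0,1]).round(3),np.sqrt(w*12).round(4),"z.192",W2.round(4))
    for d in manip.silhouettes("sample",p)+manip.silhouettes("pack",p)[:1]: print(n,d["conf"],d["at"],onplane(p,d["at"],.06).round(3))
w=manip.read_camera("wrist");print(w["mtx"],np.round(w["tool_from_camera"],4).tolist())
print(Ro.from_matrix(wpose()[0]).as_euler("xyz"))
E
```

```text
top [254   0  10  10  69] [258.8   4.4] z.053 [1.0597 0.0697] ax -3.139 [0.0233 0.0252] z.192 [0.9851 0.0744 0.192 ]
top [269   0   9  10  70] [273.1   4. ] z.053 [1.0602 0.0287] ax 3.028 [0.0225 0.0258] z.192 [0.9856 0.0385 0.192 ]
top [283   0  10   9  69] [287.2   3.8] z.053 [ 1.06   -0.0121] ax 2.562 [0.0225 0.0255] z.192 [0.9854 0.0028 0.192 ]
top [ 320    0   56   34 1078] [345.7  20.4] z.053 [ 1.0079 -0.1786] ax 1.534 [0.0908 0.1665] z.192 [ 0.9398 -0.143   0.192 ]
top [415   9   8  10  44] [418.2  13.7] z.053 [ 1.0243 -0.3883] ax 2.684 [0.0174 0.023 ] z.192 [ 0.9541 -0.3266  0.192 ]
top [429   9   9   9  50] [432.8  13.4] z.053 [ 1.0243 -0.4304] ax 2.128 [0.0194 0.0229] z.192 [ 0.9541 -0.3634  0.192 ]
top [401  11   8   8  42] [404.3  14.3] z.053 [ 1.0233 -0.3479] ax 2.464 [0.0167 0.0216] z.192 [ 0.9532 -0.2912  0.192 ]
top [183  13   7  10  50] [186.5  17.7] z.053 [1.0241 0.2773] ax -3.099 [0.0159 0.0263] z.192 [0.954  0.2562 0.192 ]
top [198  12   6  11  50] [200.5  17.4] z.053 [1.0241 0.2373] ax -3.127 [0.0154 0.027 ] z.192 [0.954  0.2212 0.192 ]
top [212  12   6  11  47] 
[... 1943 characters left out ...]
] z.053 [ 0.5153 -0.1081] ax 2.468 [0.0161 0.0469] z.192 [ 0.627  -0.0776  0.192 ]
scene [  56  340  102   44 2243] [112.2 359.5] z.053 [ 0.8493 -0.1823] ax 1.475 [0.0762 0.1733] z.192 [ 0.9063 -0.1396  0.192 ]
scene 0.82 [247.7, 215.6] [0.544 0.088 0.06 ]
scene 0.76 [248.6, 184.8] [0.45  0.096 0.06 ]
scene 0.6 [354.8, 247.2] [0.651 0.312 0.06 ]
scene 0.84 [115.2, 240.5] [ 0.585 -0.206  0.06 ]
[[297.31863964   0.         258.29744153]
 [  0.         297.31863964 190.02622088]
 [  0.           0.           1.        ]] [[0.0002, -0.9697, -0.2442, 0.0652], [1.0, 0.0003, -0.0004, 0.0004], [0.0005, -0.2442, 0.9697, -0.1581], [0.0, 0.0, 0.0, 1.0]]
[ 3.14154377e+00 -4.25643422e-05  3.75838851e-01]
```

Call:
play_rows(increments="91 20 -12 -14 0;91 23 -14 -14 0;91 23 -14 -14 0;91 23 -14 -14 0;91 23 -14 -14 0;91 23 -14 -14 0;91 23 -14 -10 0;91 23 -14 -10 0")

```text
clock: 1.72
tool_pos: [0.3674, -0.4348, 0.3318]
orientation: [0.001, 0.982, 0.187, 0.0]
wrist_force: [-0.2, -0.2, 0.6]
opening: 0.0913
grip_force: 0.0
```

Call:
play_rows(increments="91 23 -14 -3 0;91 23 -14 -3 0;91 23 -14 -3 0;91 23 -14 -3 0;91 23 -14 0 0;91 23 -14 0 0;91 23 -14 0 0;91 23 -14 0 0")

```text
clock: 2.38
tool_pos: [0.4973, -0.263, 0.343]
orientation: [0.0, 0.982, 0.187, 0.0]
wrist_force: [0.1, 0.4, -0.8]
opening: 0.0909
grip_force: 0.0
```

Call:
play_rows(increments="91 23 -14 0 0;91 23 -14 0 0;91 23 -14 0 0;91 23 -14 0 0;91 23 -14 0 0;91 23 -14 0 0;91 23 -14 0 0;91 20 -12 0 0")

```text
clock: 3.05
tool_pos: [0.6255, -0.0935, 0.3428]
orientation: [-0.0, 0.982, 0.187, 0.0]
wrist_force: [0.3, -0.5, -0.1]
opening: 0.0911
grip_force: 0.0
```

Run:
```python
from h import *
manip.read_camera("wrist")
ps=wpose();p=manip.read_camera("wrist");np.savez("pics/w1.npz",frame=p["frame"],R=ps[0],t=ps[1])
# rectified top view on plane z=.192, 0.2mm... 100mm square
c=np.array([.6215,-.0905]);n=600;s=.1/n
g=np.linspace(-.05,.05,n)
# world->pixel (inverse fisheye)
T=np.array(p["tool_from_camera"]);K=p["mtx"]
X,Y=np.meshgrid(c[0]+g,c[1]+g,indexing="ij");P=np.c_[X.ravel(),Y.ravel(),np.full(n*n,.192)]
C=((P-ps[1])@ps[0]-T[:3,3])@T[:3,:3]
rho=np.hypot(C[:,0],C[:,1]);th=np.arctan2(rho,C[:,2])
u=(K[0,2]+K[0,0]*th*C[:,0]/rho).reshape(n,n).astype(np.float32);v=(K[1,2]+K[1,1]*th*C[:,1]/rho).reshape(n,n).astype(np.float32)
r=cv2.remap(p["frame"],u,v,cv2.INTER_CUBIC)  # row=+x, col=+y
r=r[::-1,::-1]  # up=+x, left=+y
cv2.imwrite("pics/neck1.png",r[...,::-1]);print(manip.state()["q"].round(2) if hasattr(manip.state()["q"],"round") else manip.state()["q"])
```

```text
[ 0.6   0.43 -0.7   1.44  0.28  1.36 -1.3 ]
```

View pics/neck1.png

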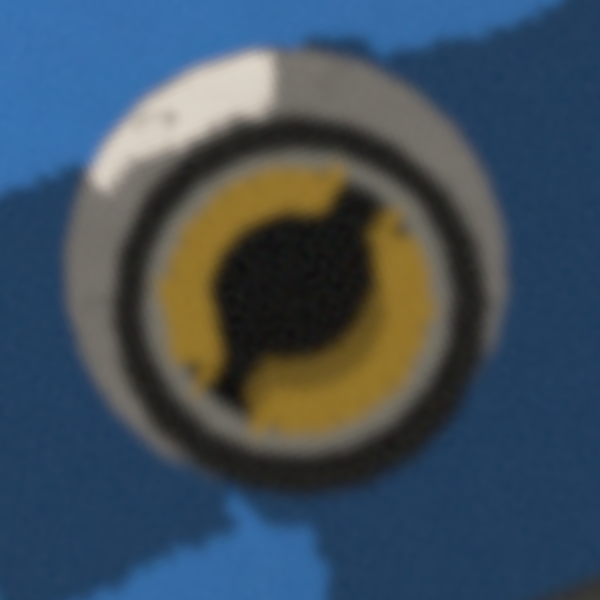

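Call:
play_rows(increments="60 1 -24 0 0;60 1 -27 0 0;60 1 -27 0 0;60 1 -27 0 0;60 1 -27 0 0;60 1 -27 0 0;60 1 -27 0 0;60 1 -27 0 0")

```text
clock: 3.82
tool_pos: [0.5532, 0.1057, 0.3429]
orientation: [0.0, 0.983, 0.186, 0.0]
wrist_force: [-0.1, 0.8, 0.3]
opening: 0.06
grip_force: 0.0
```

Call:
play_rows(increments="60 1 -27 5 0;60 1 -27 5 0;60 1 -27 5 0;60 1 -27 5 0;60 1 -27 5 0;60 1 -27 5 0;60 1 -27 5 0;60 1 -27 5 0")

```text
clock: 4.48
tool_pos: [0.4819, 0.3096, 0.3026]
orientation: [0.0, 0.983, 0.186, 0.0]
wrist_force: [0.1, 0.4, -0.8]
opening: 0.0601
grip_force: 0.0
```

Call:
play_rows(increments="60 0 0 15 -0.113;60 0 0 15 -0.113;60 0 0 15 -0.113;60 0 0 15 -0.113;60 0 0 15 -0.113;60 0 0 15 -0.113;60 0 0 15 -0.113;60 0 0 15 -0.113")

```text
clock: 5.15
tool_pos: [0.4826, 0.3084, 0.1821]
orientation: [0.0, 0.801, 0.599, 0.0]
wrist_force: [0.4, -0.1, -1.0]
opening: 0.06
grip_force: 0.0
```

```bash
cat >> h.py <<'E'
def rect(p,ps,c,z,half,n=600):
    g=np.linspace(half,-half,n);T=np.array(p["tool_from_camera"]);K=p["mtx"]
    X,Y=np.meshgrid(c[0]+g,c[1]+g,indexing="ij");P=np.c_[X.ravel(),Y.ravel(),np.full(n*n,z)]
    C=((P-ps[1])@ps[0]-T[:3,3])@T[:3,:3];rho=np.hypot(C[:,0],C[:,1])+1e-9;th=np.arctan2(rho,C[:,2])
    f=lambda i:(K[i,2]+K[i,i]*th*C[:,i]/rho).reshape(n,n).astype(np.float32)
    return cv2.remap(p["frame"],f(0),f(1),cv2.INTER_CUBIC),X,Y
E
python3 - <<'E'
from h import *
r=cv2.imread("pics/neck1.png")[...,::-1]
y=yellow(np.ascontiguousarray(r)).astype(np.uint8)
cs=max(cv2.findContours(cv2.morphologyEx(y,cv2.MORPH_CLOSE,np.ones((45,45))),0,2)[0],key=cv2.contourArea)
(cx,cy),R=cv2.minEnclosingCircle(cs);print("lip",cx,cy,R, "ell",cv2.fitEllipse(cv2.convexHull(cs)))
cx,cy=cv2.fitEllipse(cv2.convexHull(cs))[0]
print("centre",.6215-(cy-299.5)/6000,-.0905-(cx-299.5)/6000)
for rr in(16.5,17.5,18.5,19.5):
    a=np.arange(-np.pi,np.pi,.01)  # world angle: dx=-row, dy=-col
    v=y[np.round(cy-6*rr*np.cos(a)).astype(int),np.round(cx-6*rr*np.sin(a)).astype(int)]==0
    for lo,hi in((-1.3,0),(1.8,3.14)):
        k=v&(a>lo)&(a<hi);print(rr,a[k].mean().round(3),k.sum()*.01*rr)
ps=wpose();p=manip.read_camera("wrist");print(ps[1],Ro.from_matrix(ps[0]).as_euler("xyz")[2],manip.state()["q"])
im,X,Y=rect(p,ps,(.483,.312),.053,.06)
cv2.imwrite("pics/cap1.png",im[...,::-1])
m=yellow(im).astype(np.uint8);k,l,st,ce=cv2.connectedComponentsWithStats(m)
i=1+st[1:,4].argmax();W=np.c_[X[l==i],Y[l==i]];w,v=np.linalg.eigh(np.cov(W.T));print("bar",W.mean(0),np.arctan2(v[1,1],v[0,1]),np.sqrt(12*w))
E
```

```text
lip 295.1022644042969 300.22406005859375 131.42649841308594 ell ((295.7638244628906, 300.28948974609375), (254.10899353027344, 258.23516845703125), 79.68480682373047)
centre 0.621368418375651 -0.08987730407714843
16.5 -0.577 7.26
16.5 2.473 5.28
17.5 -0.577 7.0
17.5 2.488 5.425
18.5 -0.577 7.03
18.5 2.513 6.29
19.5 -0.567 7.02
19.5 2.538 7.215
[0.48257426 0.30840722 0.18206847] 1.2841938506179098 [ 0.10884305  0.57170086 -0.97255134  1.78368973  0.53138015  1.07953045
 -1.3339488 ]
bar [0.48252694 0.31700831] 1.2876883214250474 [0.01489236 0.05153326]
```

View pics/cap1.png

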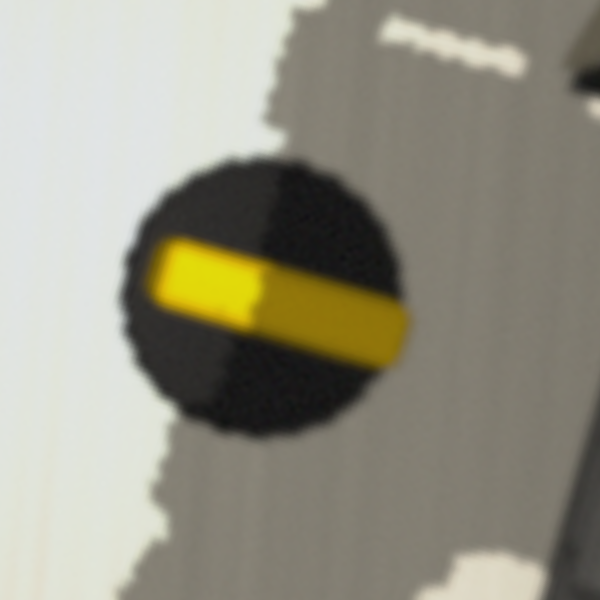

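The cap is the black disc with the yellow bar, bar centre at crop (280,304) → world ≈(0.4825, 0.3155), axis 1.287 rad. Descending to it.

Call:
play_rows(increments="40 2 -1 20 0;40 2 -1 20 0;40 2 0 20 0;40 1 0 20 0;40 0 0 20 0;40 0 0 20 0;40 0 0 18 0;40 0 0 12 0", grip_force=30)

```text
clock: 5.87
tool_pos: [0.4823, 0.3154, 0.0314]
orientation: [0.0, 0.803, 0.596, -0.001]
wrist_force: [-0.3, 0.3, 0.4]
opening: 0.0396
grip_force: 0.0
```

Call:
play_rows(increments="40 0 0 0 0;10 0 0 0 0;5 0 0 0 0;5 0 0 0 0;5 0 0 0 0;5 0 0 0 0;5 0 0 0 0;5 0 0 0 0")

```text
clock: 6.53
tool_pos: [0.4828, 0.3172, 0.0337]
orientation: [0.0, 0.802, 0.597, 0.001]
wrist_force: [-0.7, -0.9, 5.9]
opening: 0.0138
grip_force: 30.0
```

Run:
```python
from h import *
s=manip.state();print(s["tool_pos"],s["wrist_force"],s["opening"],s["grip_force"],Ro.from_matrix(wpose()[0]).as_euler("xyz"))
```

```text
[0.48280612 0.31719694 0.03369702] [-0.7374654  -0.86470177  5.87790743] 0.013836437653460234 29.99442458152771 [ 3.14026218e+00 -9.23652858e-04  1.27972514e+00]
```

Call:
play_rows(increments="5 0 0 -5 0;5 0 0 -15 0;5 0 0 -30 0;5 0 0 -38 0;5 0 0 -38 0;5 0 0 -38 0;5 0 0 -38 0;5 0 0 -30 0")

```text
clock: 7.2
tool_pos: [0.4818, 0.3176, 0.2688]
orientation: [0.0, 0.802, 0.598, 0.001]
wrist_force: [0.6, -0.1, -0.3]
opening: 0.014
grip_force: 30.0
```

Call:
play_rows(increments="5 -10 7 -25 0;5 -22 15.6 -10 0;5 -22 15.6 0 0;5 -22 15.6 0 0;5 -22 15.6 0 0;5 -22 15.6 0 0;5 -22 15.6 0 0;5 -22 15.6 0 0")

```text
clock: 7.87
tool_pos: [0.5461, 0.1253, 0.3007]
orientation: [0.0, 0.802, 0.597, 0.0]
wrist_force: [0.3, 0.9, -0.7]
opening: 0.0137
grip_force: 30.0
```

Call:
play_rows(increments="5 -22 15.6 0 0;5 -22 15.6 0 0;5 -22 15.6 0 0;5 -22 15.6 0 0;5 -22 15.6 0 0;5 -22 15.6 0 0;5 -22 15.6 0 0;5 -22 15.6 0 0")

```text
clock: 8.53
tool_pos: [0.6153, -0.079, 0.3007]
orientation: [0.0, 0.802, 0.597, 0.0]
wrist_force: [0.7, 0.4, -0.5]
opening: 0.0137
grip_force: 30.0
```

Call:
play_rows(increments="5 -10 7 0 -0.1;5 0 0 0 -0.1;5 0 0 0 -0.1;5 0 0 0 -0.1;5 0 0 0 -0.1;5 0 0 0 -0.1;5 0 0 0 -0.1;5 0 0 0 -0.1")

```text
clock: 9.2
tool_pos: [0.6188, -0.0893, 0.3007]
orientation: [0.0, 0.504, 0.864, 0.0]
wrist_force: [-0.5, 0.4, -1.3]
opening: 0.0139
grip_force: 30.0
```

Call:
play_rows(increments="5 0 0 0 -0.1;5 0 0 0 -0.1;5 0 0 0 -0.1;5 0 0 0 -0.1;5 0 0 0 -0.06;5 0 0 0 0;5 0 0 0 0;5 0 0 0 0")

```text
clock: 9.87
tool_pos: [0.6191, -0.0896, 0.3002]
orientation: [0.0, 0.297, 0.955, -0.0]
wrist_force: [0.2, 0.1, -1.5]
opening: 0.0138
grip_force: 30.0
```

Run:
```python
from h import *
ps=wpose();s=manip.state();print(ps[1],Ro.from_matrix(ps[0]).as_euler("xyz"),s["q"],s["wrist_force"],s["opening"])
p=manip.read_camera("wrist")
cv2.imwrite("pics/hold1.png",p["frame"][...,::-1])
```

```text
[ 0.61913639 -0.08956148  0.30018271] [3.14158877e+00 1.82689822e-04 2.53808233e+00] [ 0.89696014  0.67463601 -1.25343977  1.51350496  0.64390584  1.42024787
  0.5795647 ] [ 0.16489961  0.12822154 -1.53912381] 0.013833454060669758
```

View pics/hold1.png

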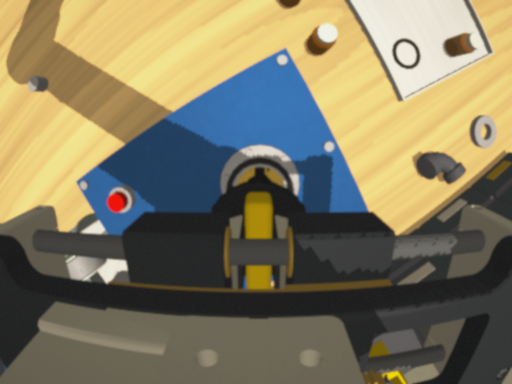

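Cap held square in the pads (bar at columns 245-272, flange front edge near row 170), neck just ahead at (260,165). Checking the cap's offset along the bar from the pixel profile.

Run:
```python
import cv2,numpy as np
f=cv2.imread("pics/hold1.png")[...,::-1]
for c in (245,252,259,266,273):print(c,[(r,f[r,c].tolist()) for r in range(158,206,2)] if c==259 else "")
g=cv2.resize(np.ascontiguousarray(f[140:300,200:320,::-1]),(450,600),interpolation=cv2.INTER_CUBIC);cv2.imwrite("pics/hold1c.png",g)
```

```text
245 
252 
259 [(158, [51, 49, 44]), (160, [34, 34, 30]), (162, [45, 45, 42]), (164, [95, 93, 87]), (166, [96, 95, 88]), (168, [40, 39, 37]), (170, [20, 21, 19]), (172, [22, 22, 21]), (174, [21, 22, 21]), (176, [21, 22, 21]), (178, [21, 20, 20]), (180, [23, 23, 23]), (182, [25, 27, 25]), (184, [29, 30, 29]), (186, [28, 27, 27]), (188, [26, 26, 24]), (190, [39, 35, 28]), (192, [95, 79, 16]), (194, [123, 100, 10]), (196, [125, 102, 10]), (198, [126, 103, 10]), (200, [126, 102, 10]), (202, [138, 113, 10]), (204, [159, 130, 10])]
266 
273
```

View pics/hold1c.png

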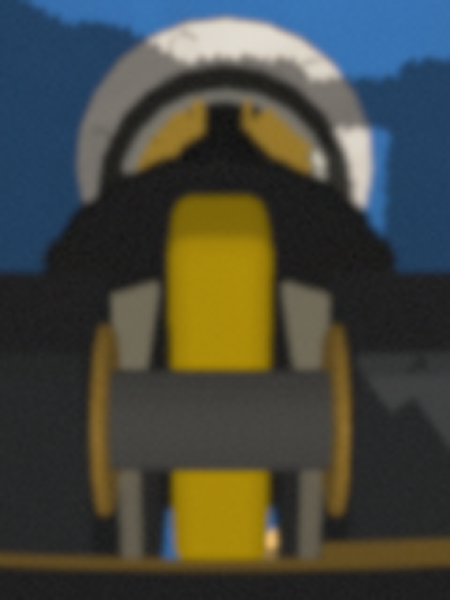

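Bar lies in line with the slot (both at column 259); cap axis sits about 2 mm behind the TCP along tool x. Lowering.

Call:
play_rows(increments="5 0 0.5 6 0;5 0 0 12 0;5 0 0 12 0;5 0 0 12 0;5 0 0 12 0;5 0 0 10 0;5 0 0 6 0;5 0 0 2 0")

```text
clock: 10.58
tool_pos: [0.6189, -0.0893, 0.226]
orientation: [-0.001, 0.296, 0.955, -0.0]
wrist_force: [0.6, 0.3, -0.1]
opening: 0.0138
grip_force: 30.0
```

Call:
play_rows(increments="5 0 0 2 0;5 0 0 2 0;5 0 0 2 0;5 0 0 2 0;5 0 0 1.5 0;5 0 0 1 0;5 0 0 0 0;5 0 0 0 0")

```text
clock: 11.25
tool_pos: [0.6196, -0.0888, 0.2172]
orientation: [-0.0, 0.296, 0.955, 0.0]
wrist_force: [0.2, 0.9, -0.4]
opening: 0.0139
grip_force: 30.0
```

```bash
cat > st.py <<'E'
from h import *
s=manip.state();print(np.round(s["tool_pos"],4),"yaw",Ro.from_matrix(wpose()[0]).as_euler("xyz").round(4),"F",np.round(s["wrist_force"],1),"M",np.round(s["ft_torque"],3),s["clock"],round(s["opening"],4),np.round(s["q"],2))
E
python3 st.py
```

```text
[ 0.6196 -0.0888  0.2172] yaw [ 3.1411e+00 -2.0000e-04  2.5402e+00] F [ 0.2  0.9 -0.4] M [ 0.422 -0.177  0.032] 11.25 0.0139 [ 0.87  0.74 -1.2   1.61  0.71  1.29  0.53]
```

Call:
play_rows(increments="5 0 0 0.5 0;5 0 0 0.5 0;5 0 0 0.5 0;5 0 0 0.5 0;5 0 0 0.5 0;5 0 0 0.5 0;5 0 0 0 0;5 0 0 0 0")

```text
clock: 11.92
tool_pos: [0.6196, -0.0889, 0.2142]
orientation: [-0.0, 0.296, 0.955, 0.0]
wrist_force: [0.0, 3.2, -0.1]
opening: 0.0138
grip_force: 30.0
```

```bash
python3 st.py
```

```text
[ 0.6196 -0.0889  0.2142] yaw [ 3.1413e+00 -2.0000e-04  2.5400e+00] F [ 0.   3.2 -0.1] M [ 0.684 -0.11  -0.006] 11.9167 0.0138 [ 0.87  0.75 -1.19  1.61  0.72  1.29  0.53]
```

Call:
play_rows(increments="5 0.3 0.4 0 0;5 0.3 0.4 0 0;5 0 0 0.5 0;5 0 0 0.5 0;5 0 0 0.5 0;5 0 0 0.5 0;5 0 0 0 0;5 0 0 0 0")

```text
clock: 12.58
tool_pos: [0.6196, -0.0887, 0.2124]
orientation: [0.0, 0.297, 0.955, -0.0]
wrist_force: [-2.1, -0.7, 3.2]
opening: 0.014
grip_force: 30.0
```

```bash
python3 st.py
```

```text
[ 0.6196 -0.0887  0.2124] yaw [-3.1411e+00  5.0000e-04  2.5394e+00] F [-2.1 -0.7  3.2] M [-0.062  0.084 -0.016] 12.5833 0.014 [ 0.87  0.75 -1.19  1.61  0.72  1.28  0.52]
```

Collar touched at the expected in-slot depth, with ~4 N: the lugs are in the slots. Pressing.

Call:
play_rows(increments="5 0 0 1 0;5 0 0 1 0;5 0 0 1 0;5 0 0 1 0;5 0 0 0.7 0;5 0 0 0.5 0;5 0 0 0 0;5 0 0 0 0", grip_force=40)

```text
clock: 13.25
tool_pos: [0.6197, -0.0886, 0.2074]
orientation: [0.0, 0.297, 0.955, -0.0]
wrist_force: [-2.5, -1.5, 6.6]
opening: 0.0134
grip_force: 40.0
```

```bash
python3 st.py
```

```text
[ 0.6197 -0.0886  0.2074] yaw [-3.1412e+00  7.0000e-04  2.5394e+00] F [-2.5 -1.5  6.6] M [-0.196  0.345 -0.   ] 13.25 0.0134 [ 0.87  0.75 -1.19  1.62  0.73  1.28  0.52]
```

Call:
play_rows(increments="5 0 0 0.6 0;5 0 0 0.6 0;5 0 0 0.6 0;5 0 0 0.4 0;5 0 0 0.3 0;5 0 0 0 0;5 0 0 0 0")

```text
clock: 13.83
tool_pos: [0.6197, -0.0886, 0.2052]
orientation: [0.0, 0.297, 0.955, -0.0]
wrist_force: [-2.8, -1.4, 8.0]
opening: 0.014
grip_force: 40.0
```

```bash
python3 st.py
```

```text
[ 0.6197 -0.0886  0.2052] yaw [-3.1411e+00  9.0000e-04  2.5394e+00] F [-2.8 -1.4  8. ] M [-0.218  0.483 -0.003] 13.8333 0.014 [ 0.87  0.75 -1.18  1.62  0.73  1.27  0.52]
```

Call:
play_rows(increments="5 0 0.1 0 0.04;5 0 0.1 0 0.06;5 0 0.1 0 0.06;5 0 0.1 0 0.06;5 0 0.1 0 0.06;5 0 0 0 0;5 0 0 0 0")

```text
clock: 14.42
tool_pos: [0.621, -0.0876, 0.2057]
orientation: [0.001, 0.427, 0.904, 0.001]
wrist_force: [-2.1, -0.4, 8.3]
opening: 0.0137
grip_force: 40.0
```

```bash
python3 st.py
```

```text
[ 0.621  -0.0876  0.2057] yaw [3.1396e+00 1.9000e-03 2.2595e+00] F [-2.1 -0.4  8.3] M [-0.017 -0.075 -0.111] 14.4167 0.0137 [ 0.84  0.72 -1.13  1.62  0.68  1.24  0.27]
```

Call:
play_rows(increments="5 0 0.1 0 0.06;5 0 0.1 0 0.06;5 0 0.1 0 0.06;5 0 0.1 0 0.06;5 0 0.1 0 0.06;5 0 0.1 0 0.06;5 0 0 0 0;5 0 0 0 0")

```text
clock: 15.08
tool_pos: [0.6217, -0.0872, 0.2058]
orientation: [0.001, 0.582, 0.813, 0.001]
wrist_force: [0.1, -0.3, 7.0]
opening: 0.0137
grip_force: 40.0
```

```bash
python3 st.py
```

```text
[ 0.6217 -0.0872  0.2058] yaw [3.1387e+00 1.2000e-03 1.8996e+00] F [ 0.1 -0.3  7. ] M [-0.101 -0.1   -0.119] 15.0833 0.0137 [ 0.81  0.68 -1.05  1.62  0.62  1.21 -0.05]
```

Call:
play_rows(increments="5 0 0.1 0.2 0.04;5 0 0 0.2 0.03;5 0 0.1 0 0.02;5 0 0 0 0.02;5 0 0 0 0;5 0 0 0 0")

```text
clock: 15.58
tool_pos: [0.6219, -0.0872, 0.2053]
orientation: [0.001, 0.626, 0.78, 0.001]
wrist_force: [-0.5, -0.1, 7.3]
opening: 0.0135
grip_force: 40.0
```

```bash
python3 st.py
```

```text
[ 0.6219 -0.0872  0.2053] yaw [3.1385e+00 8.0000e-04 1.7900e+00] F [-0.5 -0.1  7.3] M [-0.064 -0.036  0.075] 15.5833 0.0135 [ 0.79  0.67 -1.03  1.62  0.61  1.2  -0.15]
```

Call:
play_rows(increments="5 0 0 0 0.02;5 0 0 0 0;5 0 0 0 0")

```text
clock: 15.83
tool_pos: [0.6219, -0.0872, 0.2053]
orientation: [0.001, 0.633, 0.774, 0.001]
wrist_force: [0.7, -0.6, 7.9]
opening: 0.0141
grip_force: 40.0
```

```bash
python3 st.py
```

```text
[ 0.6219 -0.0872  0.2053] yaw [3.1385e+00 7.0000e-04 1.7700e+00] F [ 0.7 -0.6  7.9] M [-0.123 -0.08   0.099] 15.8333 0.0141 [ 0.79  0.67 -1.03  1.62  0.6   1.2  -0.16]
```

Call:
play_rows(increments="5 0 0 0 0.02;5 0 0 0 0;5 0 0 0 0")

```text
clock: 16.08
tool_pos: [0.6219, -0.0871, 0.2053]
orientation: [0.001, 0.641, 0.768, 0.001]
wrist_force: [0.9, -0.3, 7.7]
opening: 0.0136
grip_force: 40.0
```

```bash
python3 st.py
```

```text
[ 0.6219 -0.0871  0.2053] yaw [3.1384e+00 7.0000e-04 1.7501e+00] F [ 0.9 -0.3  7.7] M [-0.061 -0.111  0.077] 16.0833 0.0136 [ 0.79  0.66 -1.02  1.62  0.6   1.2  -0.18]
```

Call:
play_rows(increments="5 0 0 0 0.02;5 0 0 0 0;5 0 0 0 0")

```text
clock: 16.33
tool_pos: [0.6218, -0.0872, 0.2053]
orientation: [0.001, 0.649, 0.761, 0.001]
wrist_force: [0.1, 0.2, 7.4]
opening: 0.0137
grip_force: 40.0
```

```bash
python3 st.py
```

```text
[ 0.6218 -0.0872  0.2053] yaw [3.1388e+00 6.0000e-04 1.7302e+00] F [0.1 0.2 7.4] M [0.006 0.013 0.14 ] 16.3333 0.0137 [ 0.79  0.66 -1.02  1.62  0.6   1.2  -0.2 ]
```

Call:
play_rows(increments="5 0 0 0 0.02;5 0 0 0 0;5 0 0 0 0")

```text
clock: 16.58
tool_pos: [0.6215, -0.0872, 0.2053]
orientation: [0.001, 0.656, 0.755, 0.001]
wrist_force: [-0.6, 0.5, 8.7]
opening: 0.0131
grip_force: 40.0
```

```bash
python3 st.py
```

```text
[ 0.6215 -0.0872  0.2053] yaw [3.1394e+00 6.0000e-04 1.7102e+00] F [-0.6  0.5  8.7] M [-0.116  0.266  0.081] 16.5833 0.0131 [ 0.79  0.66 -1.01  1.62  0.59  1.2  -0.22]
```

Call:
play_rows(increments="5 0 0 0 0.02;5 0 0 0 0;5 0 0 0 0")

```text
clock: 16.83
tool_pos: [0.6213, -0.0872, 0.2052]
orientation: [0.001, 0.664, 0.748, 0.0]
wrist_force: [-2.0, -0.0, 9.4]
opening: 0.0135
grip_force: 40.0
```

```bash
python3 st.py
```

```text
[ 0.6213 -0.0872  0.2052] yaw [3.1399e+00 6.0000e-04 1.6903e+00] F [-2.  -0.   9.4] M [-0.125  0.344  0.166] 16.8333 0.0135 [ 0.78  0.66 -1.01  1.62  0.59  1.2  -0.23]
```

Call:
play_rows(increments="5 0 0 0 0.02;5 0 0 0 0.01;5 0 0 0 0;5 0 0 0 0")

```text
clock: 17.17
tool_pos: [0.6212, -0.0872, 0.2053]
orientation: [0.001, 0.674, 0.738, 0.0]
wrist_force: [-3.2, -0.7, 9.2]
opening: 0.0137
grip_force: 40.2
```

```bash
python3 st.py
```

```text
[ 0.6212 -0.0872  0.2053] yaw [3.1399e+00 1.0000e-03 1.6613e+00] F [-3.2 -0.7  9.2] M [-0.171  0.391  0.494] 17.1667 0.0137 [ 0.78  0.65 -1.    1.62  0.58  1.19 -0.26]
```

Clear stop (0.49 N m). Letting up while held at the stop.

Call:
play_rows(increments="5 0 0 0 -0.015;5 0 0 -0.7 0;5 0 0 -0.7 0;5 0 0 -0.7 0;5 0 0 -0.7 0;5 0 0 -0.7 0;5 0 0 -0.5 0;5 0 0 0 0")

```text
clock: 17.83
tool_pos: [0.621, -0.0873, 0.2082]
orientation: [0.0, 0.669, 0.743, 0.0]
wrist_force: [4.3, 0.1, -1.3]
opening: 0.0137
grip_force: 40.0
```

```bash
python3 st.py
```

```text
[ 0.621  -0.0873  0.2082] yaw [ 3.1406e+00 -3.0000e-04  1.6750e+00] F [ 4.3  0.1 -1.3] M [ 0.096 -1.123  0.324] 17.8333 0.0137 [ 0.78  0.65 -1.01  1.62  0.58  1.2  -0.25]
```

Call:
play_rows(increments="5 0 0 -0.5 0;22 0 0 0 0;30 0 0 0 0;40 0 0 0 0;40 0 0 0 0;40 0 0 0 0")

```text
clock: 18.33
tool_pos: [0.6201, -0.0876, 0.2085]
orientation: [-0.0, 0.669, 0.743, -0.0]
wrist_force: [-1.5, 1.1, 0.6]
opening: 0.0388
grip_force: 0.0
```

Call:
play_rows(increments="40 0 0 -10 0;40 0 0 -20 0;40 0 0 -25 0;40 0 0 -25 0;40 0 0 -20 0;40 0 0 -10 0;40 0 0 0 0;40 0 0 0 0")

```text
clock: 19.0
tool_pos: [0.6205, -0.0875, 0.3187]
orientation: [0.0, 0.669, 0.743, -0.0]
wrist_force: [0.9, -0.0, 0.1]
opening: 0.0399
grip_force: 0.0
```

```bash
python3 st.py
python3 - <<'E'
from h import *
ps=wpose();p=manip.read_camera("wrist")
im,X,Y=rect(p,ps,(.6214,-.09),.225,.06,500)
cv2.imwrite("pics/end1.png",im[...,::-1])
q=manip.read_camera("scene");a=cv2.resize(np.ascontiguousarray(q["frame"][170:250,110:210]),(500,400),interpolation=cv2.INTER_CUBIC)
cv2.imwrite("pics/end1s.png",a[...,::-1])
m=yellow(im).astype(np.uint8);k,l,st,ce=cv2.connectedComponentsWithStats(m)
i=1+st[1:,4].argmax();W=np.c_[X[l==i],Y[l==i]];w,v=np.linalg.eigh(np.cov(W.T));print("bar",W.mean(0),np.arctan2(v[1,1],v[0,1]),np.sqrt(12*w))
cv2.imwrite("pics/end2.png",np.hstack([cv2.resize(im,(400,400)),cv2.resize(a,(400,400))])[...,::-1])
E
```

```text
[ 0.6205 -0.0875  0.3187] yaw [3.1414e+00 6.0000e-04 1.6748e+00] F [ 0.9 -0.   0.1] M [-0.041 -0.099  0.014] 19.0 0.0399 [ 0.81  0.56 -1.07  1.49  0.5   1.39 -0.18]
bar [ 0.62109177 -0.0884031 ] 1.6937619387374856 [0.01517571 0.05324871]
```

View pics/end2.png

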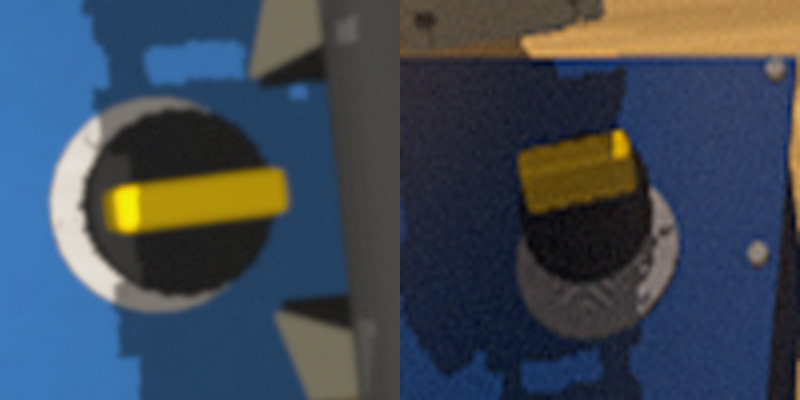

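Left: cap seated round in the neck with bar at 1.69 rad; right: scene view looks level, but it doesn't resolve a 3 mm tilt. I'll feel both bar ends lightly with closed fingers.

Call:
play_rows(increments="0 8 0 8 0;0 8 0 14 0;0 0 0 16 0;0 0 0 16 0;0 0 0 14 0;0 0 0 8 0;0 0 0 5 0;0 0 0 1 0")

```text
clock: 19.77
tool_pos: [0.6183, -0.0715, 0.2353]
orientation: [-0.001, 0.669, 0.743, -0.0]
wrist_force: [0.2, -0.1, -0.7]
opening: 0.0003
grip_force: 0.0
```

Call:
play_rows(increments="0 0 0 0 0;0 0 0 0 0;0 0 0 1 0;0 0 0 1 0;0 0 0 1 0;0 0 0 0 0")

```text
clock: 20.27
tool_pos: [0.6189, -0.0716, 0.2337]
orientation: [0.0, 0.669, 0.743, -0.0]
wrist_force: [-0.0, 0.1, -0.9]
opening: 0.0
grip_force: 0.0
```

```bash
python3 st.py
```

```text
[ 0.6189 -0.0716  0.2337] yaw [3.1415e+00 2.0000e-04 1.6747e+00] F [-0.   0.1 -0.9] M [-0.014 -0.108  0.051] 20.2667 0.0 [ 0.77  0.62 -1.03  1.6   0.56  1.24 -0.25]
```

Call:
play_rows(increments="0 0 0 1 0;0 0 0 1 0;0 0 0 1 0;0 0 0 0 0;0 0 0 0 0")

```text
clock: 20.68
tool_pos: [0.6188, -0.0716, 0.2305]
orientation: [-0.0, 0.669, 0.743, -0.0]
wrist_force: [-0.0, 0.2, -0.4]
opening: 0.0003
grip_force: 0.0
```

Call:
play_rows(increments="0 0 0 0.5 0;0 0 0 0.5 0;0 0 0 0 0;0 0 0 0 0")

```text
clock: 21.02
tool_pos: [0.6189, -0.0716, 0.2296]
orientation: [-0.0, 0.669, 0.743, -0.0]
wrist_force: [0.0, -0.1, -0.0]
opening: 0.0001
grip_force: 0.0
```

Call:
play_rows(increments="0 0 0 0.4 0;0 0 0 0.4 0;0 0 0 0 0;0 0 0 0 0")

```text
clock: 21.35
tool_pos: [0.6191, -0.0715, 0.2294]
orientation: [0.0, 0.669, 0.743, 0.0]
wrist_force: [-1.2, 0.3, 4.8]
opening: 0.0003
grip_force: 2.4
```

Call:
play_rows(increments="0 0 0 -3 0;0 -8 0 -2 0;0 -15 0 0 0;0 -15 0 0 0;0 0 0 0 0;0 0 0 2 0;0 0 0 1.2 0;0 0 0 0 0")

```text
clock: 22.02
tool_pos: [0.6225, -0.1087, 0.2301]
orientation: [-0.001, 0.669, 0.743, 0.0]
wrist_force: [0.3, -0.7, -0.2]
opening: 0.0003
grip_force: 0.0
```

Call:
play_rows(increments="0 0 0 0.5 0;0 0 0 0.5 0;0 0 0 0 0;0 0 0 0 0")

```text
clock: 22.35
tool_pos: [0.6229, -0.109, 0.2297]
orientation: [0.0, 0.669, 0.743, 0.0]
wrist_force: [0.2, -0.1, 0.2]
opening: 0.0002
grip_force: 0.0
```

Call:
play_rows(increments="0 0 0 0.4 0;0 0 0 0.4 0;0 0 0 0 0;0 0 0 0 0")

```text
clock: 22.68
tool_pos: [0.6231, -0.1092, 0.2293]
orientation: [0.0, 0.669, 0.743, 0.0]
wrist_force: [-0.7, 0.7, 4.7]
opening: 0.0007
grip_force: 2.0
```

Both ends are at z = 0.2294 and 0.2293, so the cap is level and at the locked height (0.229 nominal). Retract and hand in.

Call:
play_rows(increments="0 0 0 -5 0;0 0 0 -15 0;0 0 0 -25 0;0 0 0 -25 0;0 0 0 -10 0;0 0 0 0 0;0 0 0 0 0;0 0 0 0 0")

```text
clock: 23.35
tool_pos: [0.6222, -0.1097, 0.3077]
orientation: [-0.001, 0.669, 0.743, -0.001]
wrist_force: [-0.3, 0.2, -1.0]
opening: 0.0
grip_force: 0.0
```

```bash
python3 st.py; python3 -c "
from station import manip
print(manip.close_job())"
```

```text
[ 0.6222 -0.1097  0.3077] yaw [-3.1399e+00  1.0000e-04  1.6746e+00] F [-0.3  0.2 -1. ] M [-0.01  -0.118 -0.014] 23.35 0.0 [ 0.84  0.58 -1.06  1.49  0.51  1.37 -0.15]
the job is handed in; nothing more can be done
None
```

The job is handed in at about 23 s: the cap was twisted to a clear stop and let up, both ends of its bar measured level at locked height, and the sample bottle was never approached; no verdict came back from the judge.

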